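# Snap the lid on a sample pot and put it on the balance

### The arm

A 6-joint arm with a two-finger parallel gripper is mounted at the origin on the work surface. World frame = base frame: x ahead of the robot, y to its left, z up, the work surface at z = 0. Lengths are in m, angles in rad, forces in N, time in s.
With the tool pointing down it reaches from about 0.35 to 0.775 m from the base axis. Payload 5.5 kg.
Tool frame: the origin (TCP) lies on the centre line of the jaws, within the pads' length; the fingertips stand 11 mm ahead of it and the grasp point (between the pads) lies 8 mm behind it (env.tip_extent is the distance from the TCP to the fingertips, in m); z points along the fingers, y is the line along which they close (so a half turn about z gives the same grasp; the last joint's range is limited). The gripper opens to 85 mm and grips with 20 to 120 N. Pads are 22 mm wide; open, the fingers measure 114 mm over their backs; the gripper's body (76 mm by 85 mm) begins 54 mm behind the grasp point. The pads swing forward as they close: fully open they stand 13 mm farther back than shut.
Start: joints at [-0.14, 0.313, 0.046, 1.304, 0, 1.431], TCP at [0.575, -0, 0.242] pointing down, gripper open.
Joint ranges: [-2.76, 2.76], [-0.86, 1.69], [-1.03, 1.26], [-2.2, 2.34], [-1.47, 1.5], [-3.14, 3.14]. Speed limits (rad/s): [2.57, 2.57, 3.14, 3.14, 3.14, 3.14].

### API

Orientations are given as a unit quaternion [w, x, y, z].
In Python, from workcell import env gives the robot as it stands.
- The arm moves only by the shell command python3 -m jog 'ROWS' [FORCE]. ROWS is JSON, a list of rows, each a list of 5 numbers: the gripper's target within -1 to 1 (shut at 1, half-way at 0, fully open at -1), then the shift along the tool's x, y, z in m, then the turn about the tool's z in degrees. In form: [[fingers, tx, ty, tz, turn], ...]. A call has 1 to 5 rows; each row shifts and turns the commanded pose from where the row before left it, along the tool's axes as they then stand; what a row does not reach is not made up. A row lasts 1/12 s, in which the tool goes at most 41.7 mm and 7.16 degrees, less where a joint would pass 70% of its speed; a pose out of reach is approached as far as the arm can. A call is refused whole if a number of a shift passes 0.0417 or a number of a turn 7.16, either way. A call with a gripper value outside its range is refused whole. The fingers move at their own pace and stop on an object; FORCE is the grip in N (left out, the last holds). Time passes only in rows, so rows that do not move let the fingers close. It gives the time, the measured TCP pose, the force, the opening and the grip force at its end, in the units of the state.
- env.get_state(): the state, without advancing time (a new reading comes with each control period).
- env.read_camera(name): name is "scene" or "side" or "wrist"; returns a dict with "img" (420x560x3 uint8, red, green, blue), "fov_y" (degrees; the focal length in pixels is half the picture's height over the tangent of half this angle, whatever the lens; pixels are square), "cx", "cy" (the principal point, pixels), "T" (4x4, takes a point from camera to world coordinates). Camera axes: x right, y up, looking along -z (the intrinsics and any distortion apply to the point x, -y, -z); pixel columns grow to the right and rows downward; lengths in m; the calibration is good to about 2 mm. A picture is of the moment at which its call begins. There is no depth.
- env.hand_in(): hands the job in; it is judged then, once.
The state is a dict: "clock": time; "joint_pos": joint angles; "qvel": joint speeds; "tau": joint torques, N m; "tcp_pos": TCP position; "orientation": TCP orientation; "wrist_force": force on the tool from outside, world axes, zero at the start; "ft_torque": the same for the moment, N m; "finger_gap": finger opening in m; "grip_force": force on a finger pad.
Only numpy, scipy, OpenCV 4.12 (cv2) and the standard library are available. Lean on these libraries where they do the work, as an engineer would, in place of code of your own. Each camera call takes 0.05 s, during which the arm holds its last target. There are 200 camera calls.

### The job

Stand the open sample pot in the grey holding nest, lay the loose green lid level on its rim without pushing it on, then press the lid down squarely with the black hand press until it clicks fully home, and stand the press back in its blue saucer. Then lift the closed pot out of the nest by its lid, which shows that the snap holds, and set it down gently and upright in the middle of the balance pan. Keep the pot upright all the time and leave the beaker, the cuvette rack and the funnel where they stand.

Things in the scene. Friction and masses are not known exactly. Their poses are not given: they have to be found in the camera images.
- pot_mid (a point): Open white plastic sample pot with a light blue band and grey grinding balls inside, 90 mm tall, 130 to 210 g, standing on the bench; wall 51 mm in outside diameter. The point is on its axis, 45 mm above its underside; z is its axis, up. Grip it across the plain wall below the rim bead, at 50 to 70 mm of its height.
- pot_rim (a point): Centre of the pot's mouth, at its top edge 90 mm above its underside. The rim is a bead 56 mm in diameter (84 to 87 mm up), bevelled off to 46 mm at the very top. With the lid home the pot is 96 mm tall.
- lid_mid (a point): Loose green snap lid of that pot: a ribbed round cap, 66 mm in outside diameter (up to 68 over ribs), 24 mm tall, 60 g, lying on the bench open side down; skirt 4 mm thick with four springy hooks inside. The point is on its axis 12 mm above its lower edge; z up. Grip it across the skirt from above. Laid on the rim, released within 3 mm of the axis, it centres itself, this point about 48 mm above point pot_mid.
- lid_top (a point): Centre of the lid's flat top, 12 mm above point lid_mid: where the press bears. From resting on the rim to fully home the lid goes down 9 mm (lid_mid then 39 to 40 mm above pot_mid), against 10 to 15 N, then clicks and meets a hard stop; once clicked it holds the pot's weight easily. A push of 3 N does not seat it.
- press_mid (a point): Black hand press, the tool for seating lids: a flat round foot 60 mm in diameter and 16 mm thick with a red rubber face, below a round upright handle 30 mm in diameter (from 40 to 116 mm above the face), with an orange band; 120 mm tall in all, 240 to 320 g, standing on its foot in the saucer. The point is on its axis 60 mm above the pressing face; z up. Grip the handle from above at 70 to 90 mm above the face.
- nest_floor (a point): Grey holding nest, fixed to the bench: a round cup 81 mm across with a 56 mm wide recess on a 110 mm round aluminium plate, its top 34 mm above the bench. The point is at the centre of the recess floor, 8 mm above the bench, on which the pot stands; the recess is 26 mm deep and leaves the pot 2 mm free all round.
- saucer_floor (a point): Blue saucer, fixed to the bench, 92 mm across with a rim 14 mm high; the home of the hand press. The point is at the centre of its flat floor, 4 mm above the bench; inside it is 80 mm wide.
- pan_top (a point): Round steel pan of the white electronic balance, 120 mm in diameter, fixed, level. The point is at the centre of the pan's top face, 52 mm above the bench; the balance's housing (205 by 150 mm, 40 mm high) reaches 130 mm from it towards the robot.
- beaker_mid (a point): Bystander: clear glass beaker, 70 mm in diameter, 93 mm tall; point at its centre.
- cuvette_rack_mid (a point): Bystander: yellow block with eight clear cuvettes, 50 by 112 mm, 66 mm tall; point at its centre.
- funnel_mid (a point): Bystander: clear plastic funnel standing mouth down, 80 mm in diameter, 115 mm tall; point at half height.
Mind the look-alikes: they are no part of the job. Of the things like the part that bears lid_mid, leave any that is white; of the rest the smaller one is meant. There is more than one size of the part that bears nest_floor; the job needs the smaller.

How it is judged:
On the way, in this order (a step that is already met when the one before it is completed fails the run):
1. the open pot stands upright in the nest, let go (horizontal distance between pot_mid and nest_floor below 0.006 m and z of pot_mid in the frame of nest_floor between 0.042 and 0.048 m and angle between pot_mid's own z axis and vertical below 0.08 rad and contact force between the fingers and pot below 0.1 N), for 0.2 s.
2. the lid lies level on the pot's rim in the nest, let go, not yet pushed down (z of lid_mid in the frame of pot_mid between 0.0455 and 0.0515 m and horizontal distance between lid_mid and pot_mid below 0.005 m and angle between the z axis of lid_mid and the z axis of pot_mid, either way round below 0.2 rad and contact force between the fingers and lid below 0.1 N and horizontal distance between pot_mid and nest_floor below 0.006 m and z of pot_mid in the frame of nest_floor between 0.042 and 0.048 m and angle between pot_mid's own z axis and vertical below 0.08 rad), for 0.2 s.
3. the lid is fully home on the pot while the press bears on it (z of lid_mid in the frame of pot_mid between 0.037 and 0.0407 m and horizontal distance between lid_mid and pot_mid below 0.004 m and angle between the z axis of lid_mid and the z axis of pot_mid, either way round below 0.05 rad and contact force between press and lid above 2 N and contact force between the fingers and lid below 0.1 N and horizontal distance between pot_mid and nest_floor below 0.006 m and z of pot_mid in the frame of nest_floor between 0.042 and 0.048 m and angle between pot_mid's own z axis and vertical below 0.08 rad), for 0.05 s.
4. the press stands upright in its saucer again, let go (horizontal distance between press_mid and saucer_floor below 0.014 m and z of press_mid in the frame of saucer_floor between 0.056 and 0.064 m and angle between press_mid's own z axis and vertical below 0.08 rad and contact force between the fingers and press below 0.1 N and z of lid_mid in the frame of pot_mid between 0.037 and 0.0407 m and horizontal distance between lid_mid and pot_mid below 0.004 m and angle between the z axis of lid_mid and the z axis of pot_mid, either way round below 0.05 rad), for 0.2 s.
5. the closed pot is lifted clear of the nest, held by its lid alone (z of pot_mid in the frame of nest_floor above 0.075 m and contact force between the fingers and lid above 0.5 N and contact force between the fingers and pot below 0.1 N and z of lid_mid in the frame of pot_mid between 0.037 and 0.0407 m and horizontal distance between lid_mid and pot_mid below 0.004 m and angle between the z axis of lid_mid and the z axis of pot_mid, either way round below 0.05 rad), for 0.2 s.
At the end, for the whole second after the job is handed in: The pot stands upright and still on the balance pan with its axis within 30 mm of the pan's centre, the lid fully home and square on it (its centre less than 40.7 mm above the pot's), the press stands upright and still in its saucer within 14 mm of the centre, and nothing is held (all of step 4 and horizontal distance between pot_mid and pan_top below 0.03 m and z of pot_mid in the frame of pan_top between 0.042 and 0.049 m and angle between pot_mid's own z axis and vertical below 0.06 rad and linear speed of each of pot, press below 0.02 m/s and contact force between the fingers and pot below 0.1 N and contact force between the fingers and lid below 0.1 N); the robot touches nothing.
It fails at once if the gripper itself pushes the lid down onto the pot (z of lid_mid in the frame of pot_mid between 0.0415 and 0.045 m and horizontal distance between lid_mid and pot_mid below 0.008 m and contact force between the fingers and lid above 1 N).
It fails at once if the pot is tipped over (angle between pot_mid's own z axis and vertical above 0.6 rad).
It fails at once if the pot is dropped onto the balance from more than 15 mm (horizontal distance between pot_mid and pan_top below 0.06 m and z of pot_mid in the frame of pan_top between 0.06 and 0.25 m and contact force between the fingers and pot below 0.1 N and contact force between the fingers and lid below 0.1 N).
It fails at once if the beaker, the cuvette rack or the funnel is pushed more than 30 mm or knocked over (distance of any of beaker_mid, cuvette_rack_mid, funnel_mid from where it was at the start of the episode above 0.03 m or angle between any of beaker_mid, cuvette_rack_mid, funnel_mid's own z axis and vertical above 0.4 rad).
It also fails if it takes over 72 s, if anything falls off the work surface, if the arm or the gripper's body presses on something with over 40 N, if the wrist force passes 120 N, or if a joint passes its speed limit or range.

## Working session

There is one attempt and no reset: what is moved stays moved. The work goes in short steps, Python scripts to look and compute and a shell command to move; the robot and the scene stay as the last step left them, time stands still between calls to the robot, and variables do not carry over. Pictures are saved under pics/ and viewed, at most 10 in all, crops included, and the job is handed in when it is done.

```bash
ls; mkdir -p pics
cat > h.py <<'E'
import numpy as np, cv2
from workcell import env
def cam(n):
    return env.read_camera(n)
def save(c,f,box=None,s=1):
    im=c["img"][:,:,::-1]
    if box: im=im[box[1]:box[3],box[0]:box[2]]
    cv2.imwrite("pics/"+f,cv2.resize(im,None,fx=s,fy=s))
def ray(c,u,v):
    f=c["img"].shape[0]/2/np.tan(np.radians(c["fov_y"]/2))
    k=c.get("dist"); d=np.array([(u-c["cx"])/f,-(v-c["cy"])/f,-1.])
    T=np.array(c["T"]); return T[:3,3],T[:3,:3]@d
def plane(c,u,v,z):
    o,d=ray(c,u,v); return o+d*(z-o[2])/d[2]
def proj(c,p):
    f=c["img"].shape[0]/2/np.tan(np.radians(c["fov_y"]/2))
    T=np.array(c["T"]); q=T[:3,:3].T@(np.array(p)-T[:3,3]); return c["cx"]+f*q[0]/-q[2], c["cy"]-f*q[1]/-q[2]
E
python3 - <<'E'
from h import *
for n in("scene","side","wrist"):
    c=cam(n); save(c,n+"0.png",s=1.4); print(n,{k:v for k,v in c.items() if k!="img"})
print(env.get_state(), env.tip_extent)
E
```

```text
pics
scene {'fov_y': 52.930165386796084, 'cx': 287.34881690509627, 'cy': 213.50119799845532, 'T': array([[-0.69169224, -0.52508256,  0.49583278,  1.09964068],
       [ 0.7221066 , -0.51342947,  0.46362943,  0.5754589 ],
       [ 0.01113143,  0.678733  ,  0.73430076,  0.98103641],
       [ 0.        ,  0.        ,  0.        ,  1.        ]])}
side {'fov_y': 45.846411021486794, 'cx': 285.9638749273213, 'cy': 214.00050502490421, 'T': array([[-0.94428326,  0.18683595, -0.27096393,  0.15463129],
       [-0.32903374, -0.51555962,  0.79116059,  0.93994511],
       [ 0.00811918,  0.83623598,  0.54830965,  0.75468264],
       [ 0.        ,  0.        ,  0.        ,  1.        ]])}
wrist {'fov_y': 66.42557900743813, 'cx': 283.1776831357013, 'cy': 209.26243668367636, 'T': array([[ 9.99998029e-01, -4.38425330e-04,  1.93639682e-03,
         5.75723324e-01],
       [-1.87088736e-04,  9.50165298e-01,  3.11746485e-01,
         8.05698905e-02],
       [-1.97657462e-03, -3.11746233e-01,  9.50163344e-01,
         3.73713784e-01],
       [ 0.00000000e+00,  0.00000000e+00,  0.00000000e+00,
         1.00000000e+00]])}
{'clock': 0.15, 'joint_pos': array([-1.39563835e-01,  3.13865072e-01,  4.52756467e-02,  1.30360833e+00,
       -3.38804704e-05,  1.43122703e+00]), 'qvel': array([ 0.00024007, -0.00329174,  0.00412066, -0.00098998, -0.00100558,
        0.00084588]), 'tau': array([ 1.76330479e-03, -4.81067133e+01,  2.98815805e+01,  1.39078675e-02,
       -1.10673584e-04, -5.56924022e-05]), 'tcp_pos': array([5.74645225e-01, 5.11094173e-05, 2.41607158e-01]), 'orientation': array([-5.49394952e-04,  7.07104667e-01,  7.07108548e-01, -4.35262703e-04]), 'wrist_force': array([0.54026737, 1.27651547, 0.30868682]), 'ft_torque': array([-0.01599994,  0.01167358,  0.01275829]), 'grip_force': 0.0, 'finger_gap': 0.0856620092340239} 0.011
```

View pics/scene0.png

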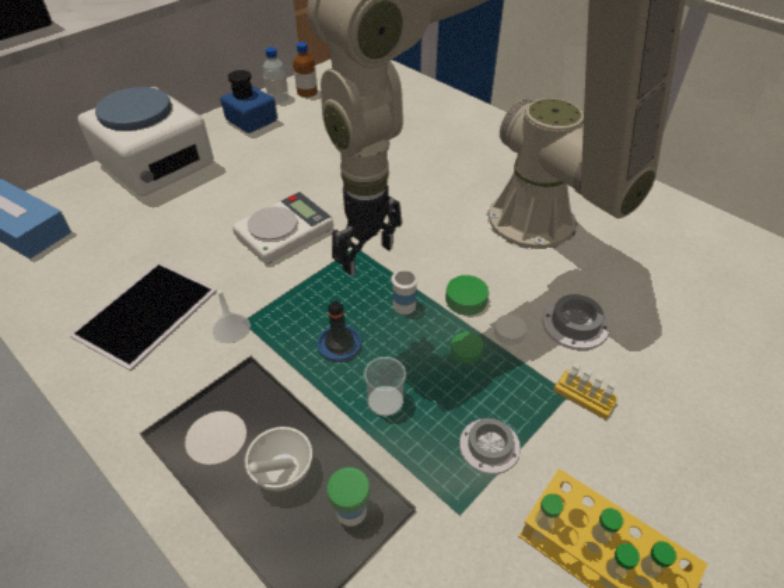

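View pics/side0.png

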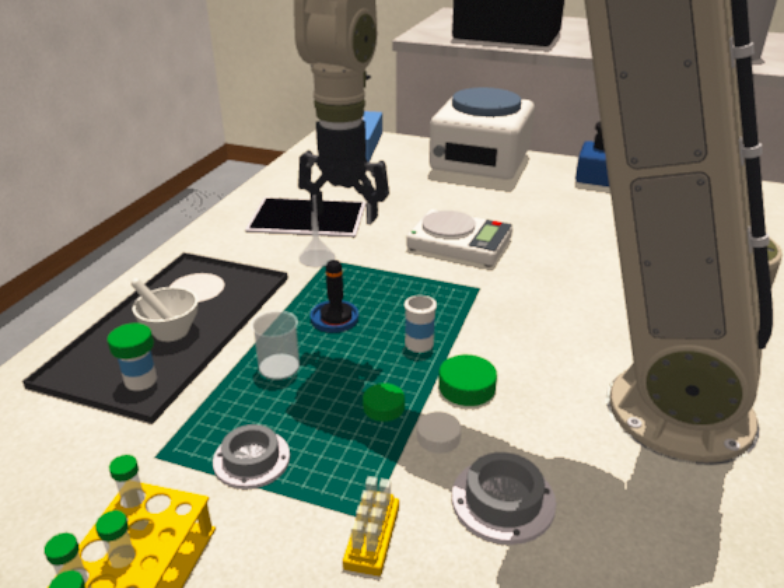

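Scene view (1.4× pixels): the green lids are a larger one at (467,294) and a smaller one at (467,346), with a white one at (511,329); the capped jar at (349,490) is no part of the job. The nests are a larger one at (578,318) and a smaller one at (491,443). Pot is at (404,292), press at (338,325), balance pan at (272,224). I choose the small green lid, (467,346) in scene and (383,401) in side, and the small nest, (491,443) in scene and (250,452) in side.

Run:
```python
from h import *
S=cam("scene");D=cam("side")
def tri(a,b):
    (o1,d1),(o2,d2)=ray(S,a[0]/1.4,a[1]/1.4),ray(D,b[0]/1.4,b[1]/1.4)
    A=np.stack([d1,-d2],1);t=np.linalg.lstsq(A,o2-o1,rcond=None)[0]
    p,q=o1+d1*t[0],o2+d2*t[1];return (p+q)/2,np.linalg.norm(p-q)
for n,a,b in [("lid",(467,346),(383,401)),("biglid",(467,294),(468,379)),("nest",(491,438),(250,445)),("bignest",(578,314),(505,482)),("pot top",(404,278),(420,303)),("press top",(336,306),(334,266)),("pan",(272,223),(449,223)),("beaker",(385,385),(277,348)),("rack",(587,390),(371,525)),("funnel",(230,320),(316,240)),("saucer",(340,343),(334,316))]:
    p,e=tri(a,b);print(n,p.round(4),round(e,4))
# green blobs
for n,c in(("S",S),("D",D)):
    h=cv2.cvtColor(c["img"],cv2.COLOR_RGB2HSV);m=cv2.inRange(h,(48,170,60),(70,255,255))
    k,_,st,ce=cv2.connectedComponentsWithStats(m)
    for s,q in zip(st[1:],ce[1:]):
        if s[4]>60: print(n,s,q.round(1))
save(S,"c0.png",(230,160,480,360),2); save(D,"c1.png",(130,180,380,400),2)
a=cv2.imread("pics/c0.png");b=cv2.imread("pics/c1.png");cv2.imwrite("pics/c.png",cv2.resize(np.hstack([a[:400],b[:400]]),None,fx=.8,fy=.8))
```

```text
lid [0.4499 0.1549 0.0133] 0.0037
biglid [0.3358 0.0602 0.0154] 0.0015
nest [0.5916 0.3258 0.0281] 0.001
bignest [0.2296 0.2775 0.0349] 0.0
pot top [ 0.4494 -0.0283  0.0856] 0.0018
press top [ 0.6208 -0.0505  0.1143] 0.003
pan [ 0.5066 -0.4193  0.0435] 0.0004
beaker [0.653  0.118  0.0424] 0.0081
rack [0.3774 0.3948 0.0239] 0.0022
funnel [ 0.7555 -0.2424  0.0389] 0.0112
saucer [ 0.6243 -0.0457  0.0057] 0.0017
D [ 77 231  32  25 641] [ 92.6 243. ]
D [ 314  254   40   35 1197] [333.5 271.1]
D [260 274  29  27 627] [273.7 287. ]
D [ 78 325  20  18 274] [ 88.  333.8]
D [ 69 365  22  21 361] [ 79.5 375. ]
D [ 32 381  24  22 392] [ 43.5 391.6]
D [ 35 408  25  12 232] [ 48.2 414.3]
```

View pics/c.png

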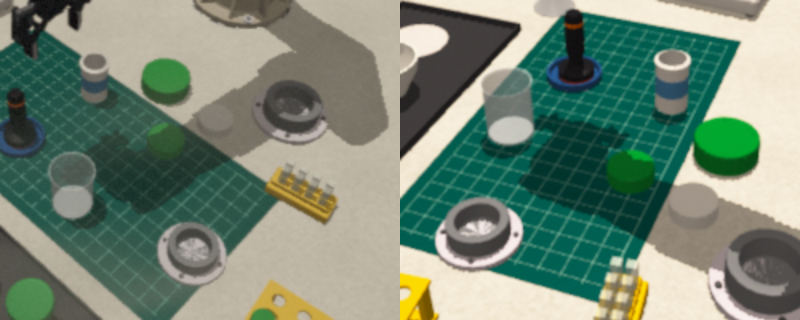

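Crop shows small green lid at crop (165,140)/(630,170), clearly smaller than the one beside it; small nest at (193,248)/(478,230). Choices confirmed. Moving above the pot.

```bash
python3 -m jog '[[-1,-0.007,-0.031,0,0],[-1,-0.007,-0.031,0,0],[-1,-0.007,-0.031,0,0],[-1,-0.007,-0.032,0,0],[-1,0,0,0,0]]' 30
python3 - <<'E'
from h import *
W=cam("wrist");save(W,"w1.png");print(env.get_state()["tcp_pos"])
print(proj(W,(.4494,-.0283,.088)))
E
```

```text
clock: 0.67
tcp_pos: [0.444, -0.0277, 0.2417]
orientation: [-0.002, 0.707, 0.707, -0.002]
wrist_force: [-1.3, 1.0, -0.3]
finger_gap: 0.0853
grip_force: 0.0
[ 0.44722433 -0.02798385  0.24233869]
(np.float64(288.97515494760813), np.float64(196.21212122169698))
```

View pics/w1.png

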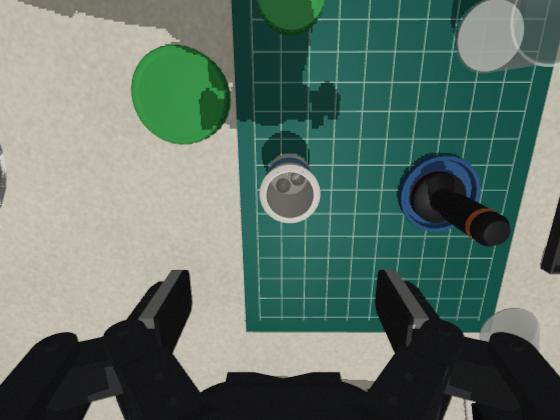

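Wrist view shows the pot mouth centred at (290,192.5), press top at (490,229), and the saucer around (440,193).

Run:
```python
from h import *
W=cam("wrist")
print(env.get_state()["tcp_pos"],plane(W,290,192.5,.087),plane(W,490,229,.122),plane(W,440.5,193.5,.014))
h=cv2.cvtColor(W["img"],cv2.COLOR_RGB2HSV)
m=cv2.inRange(h,(0,0,140),(180,60,255))[150:235,245:335]
c=max(cv2.findContours(m,0,2)[0],key=cv2.contourArea);print(cv2.fitEllipse(c),cv2.boundingRect(c))
```

```text
[ 0.44932942 -0.02814606  0.24269992] [ 0.45418535 -0.02545463  0.087     ] [ 0.62261328 -0.04805681  0.122     ] [ 0.63073158 -0.04665137  0.014     ]
((40.468631744384766, 43.83012008666992), (59.66480255126953, 61.23020935058594), 80.731689453125) (8, 14, 68, 71)
```

```bash
python3 -m jog '[[-1,0.001,0.001,0.038,0],[-1,0,0,0.038,0],[-1,0,0,0.038,0],[-1,0,0,0.038,0],[-1,0,0,0.03,0]]'|grep pos
python3 -m jog '[[-1,0,0,0.0083,0],[0,0,0,0,0],[1,0,0,0,0],[1,0,0,0,0],[1,0,0,0,0]]' 35
python3 -m jog '[[1,0,0,0,0],[1,0,0,0,0],[1,0,0,-0.005,0],[1,0,0,-0.02,0],[1,0,0,-0.02,0]]'
```

```text
tcp_pos: [0.4516, -0.0268, 0.0579]
clock: 1.6
tcp_pos: [0.4529, -0.0273, 0.0538]
orientation: [0.001, 0.707, 0.707, 0.001]
wrist_force: [0.0, -0.3, -0.1]
finger_gap: 0.0505
grip_force: 36.4
clock: 2.02
tcp_pos: [0.4497, -0.0267, 0.0971]
orientation: [-0.001, 0.707, 0.707, -0.001]
wrist_force: [1.6, 0.2, -2.0]
finger_gap: 0.0509
grip_force: 37.1
```

```bash
python3 -m jog '[[1,0.01,0.005,-0.03,0],[1,0.025,0.015,-0.03,0],[1,0.03,0.015,-0.02,0],[1,0.03,0.015,0,0],[1,0.03,0.015,0,0]]'|grep pos
python3 -m jog '[[1,0.03,0.015,0,0],[1,0.03,0.015,0,0],[1,0.03,0.015,0,0],[1,0.03,0.015,0,0],[1,0.02,0.01,0,0]]'|grep pos
python3 -m jog '[[1,0.01,0.005,0,0],[1,0,0,0,0],[1,0,0,0,0]]'
python3 - <<'E'
from h import *
W=cam("wrist");save(W,"w2.png");print(env.get_state()["tcp_pos"])
print(proj(W,(.5916,.3258,.034)))
E
```

```text
tcp_pos: [0.5176, 0.0991, 0.1794]
tcp_pos: [0.5866, 0.2406, 0.1768]
clock: 3.1
tcp_pos: [0.5905, 0.2482, 0.1765]
orientation: [-0.0, 0.707, 0.708, -0.001]
wrist_force: [0.7, -1.1, -1.1]
finger_gap: 0.0509
grip_force: 37.2
[0.59035519 0.24751624 0.17662621]
(np.float64(283.76553995307336), np.float64(107.65302172841642))
```

View pics/w2.png

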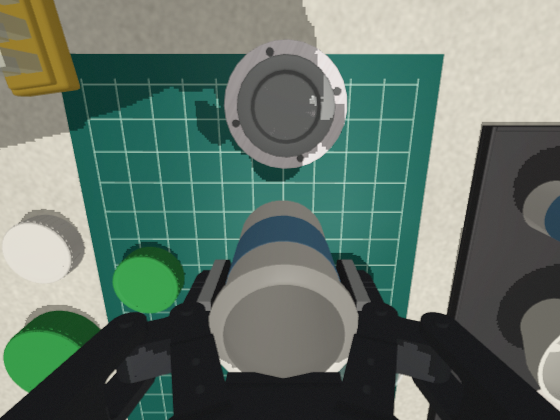

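Run:
```python
from h import *
W=cam("wrist");h=cv2.cvtColor(W["img"],cv2.COLOR_RGB2HSV)
g=cv2.GaussianBlur(cv2.cvtColor(W["img"],cv2.COLOR_RGB2GRAY),(3,3),0)
# plate: unsaturated inside the mat
m=cv2.inRange(h,(0,0,0),(180,70,255));m[:58]=0;m[195:]=0;m[:,:110]=0;m[:,400:]=0
m=cv2.morphologyEx(m,cv2.MORPH_OPEN,np.ones((7,7)))
c=max(cv2.findContours(m,0,cv2.CHAIN_APPROX_NONE)[0],key=cv2.contourArea);p=c[c[:,0,1]>62]
e=cv2.fitEllipse(p);print("plate",e,plane(W,*e[0],.008))
# dark recess edge: radial search of gray minimum/gradient around centre
c0=np.array([287,106.]);out={}
for name,r0,r1 in(("in",28,42),("out",43,54)):
    pts=[]
    for a in np.radians(np.arange(0,360,4)):
        r=np.arange(r0,r1,.5);u=c0[0]+r*np.cos(a);v=c0[1]+r*np.sin(a)
        q=cv2.remap(g,u[None].astype(np.float32),v[None].astype(np.float32),1)[0].astype(float)
        k=np.argmax(np.abs(np.gradient(q))) if name=="out" else np.argmin(q)
        pts.append((u[k],v[k]))
    e=cv2.fitEllipseAMS(np.float32(pts));print(name,e,plane(W,*e[0],.034))
print(env.get_state()["tcp_pos"])
```

```text
plate ((285.39703369140625, 102.55960083007812), (122.81531524658203, 129.0330352783203), 0.18812279403209686) [0.59294895 0.32913819 0.008     ]
in ((285.5711669921875, 105.40987396240234), (66.38442993164062, 69.7770004272461), 180.63050842285156) [0.59296379 0.3268515  0.034     ]
out ((285.5764465332031, 104.44388580322266), (97.75038146972656, 104.18740844726562), 179.21633911132812) [0.59296631 0.32759982 0.034     ]
[0.59034948 0.24714735 0.17681708]
```

Run:
```python
from h import *
W=cam("wrist");t=env.get_state()["tcp_pos"]
g=cv2.GaussianBlur(cv2.cvtColor(W["img"],cv2.COLOR_RGB2GRAY),(3,3),0)
c0=np.array([283.5,329.]);pts=[]
for a in np.radians(np.arange(-180,361,4)):
  if np.sin(a)<.35:
    r=np.arange(50,70,.5);u=c0[0]+r*np.cos(a);v=c0[1]+.93*r*np.sin(a)
    q=cv2.remap(g,u[None].astype(np.float32),v[None].astype(np.float32),1)[0].astype(float)
    k=np.argmax(np.gradient(q));pts.append((u[k],v[k]))
e=cv2.fitEllipseAMS(np.float32(pts));print(e,t)
for z in(.036,.038): print(plane(W,*e[0],t[2]+z)-t)
```

```text
((283.45904541015625, 335.69635009765625), (104.84496307373047, 121.4388656616211), 268.1583251953125) [0.59044372 0.24694107 0.17698327]
[0.00093974 0.00107856 0.036     ]
[0.00094123 0.00274045 0.038     ]
```

```bash
python3 -m jog '[[1,0.03,0.002,0,0],[1,0.03,0,0.01,0],[1,0.0195,0,0.025,0],[1,0,0,0.025,0],[1,0,0,0.02,0]]'|grep pos
python3 -m jog '[[1,0,0,0.005,0],[1,0,0,0,0],[1,0,0,0.004,0],[1,0,0,0.004,0],[1,0,0,0.003,0]]'
python3 - <<'E'
from h import *
D=cam("side");save(D,"s2.png",(100,180,300,380),3);W=cam("wrist");save(W,"w3.png");print(env.get_state())
E
```

```text
tcp_pos: [0.5923, 0.3276, 0.0957]
clock: 4.08
tcp_pos: [0.5942, 0.3272, 0.0825]
orientation: [0.001, 0.707, 0.707, 0.001]
wrist_force: [-0.9, -1.1, -1.7]
finger_gap: 0.051
grip_force: 37.3
{'clock': 4.1833, 'joint_pos': array([ 3.85589947e-01,  5.90077774e-01,  7.60734307e-02,  1.05593129e+00,
       -2.60167776e-06,  1.95686359e+00]), 'qvel': array([0.00295925, 0.00152502, 0.00249482, 0.00554384, 0.00117289,
       0.00010014]), 'tau': array([-9.14548757e-02, -6.21808004e+01,  2.88863486e+01, -1.65636786e-01,
       -1.67612673e-02, -4.24134805e-05]), 'tcp_pos': array([0.59331143, 0.32716896, 0.0813979 ]), 'orientation': array([1.68612188e-04, 7.07275452e-01, 7.06937940e-01, 3.95940541e-04]), 'wrist_force': array([ 0.9895808 ,  0.33114716, -1.49028781]), 'ft_torque': array([0.03105866, 0.0031523 , 0.03234222]), 'grip_force': 37.210854791337624, 'finger_gap': 0.050921899004505736}
```

View pics/s2.png

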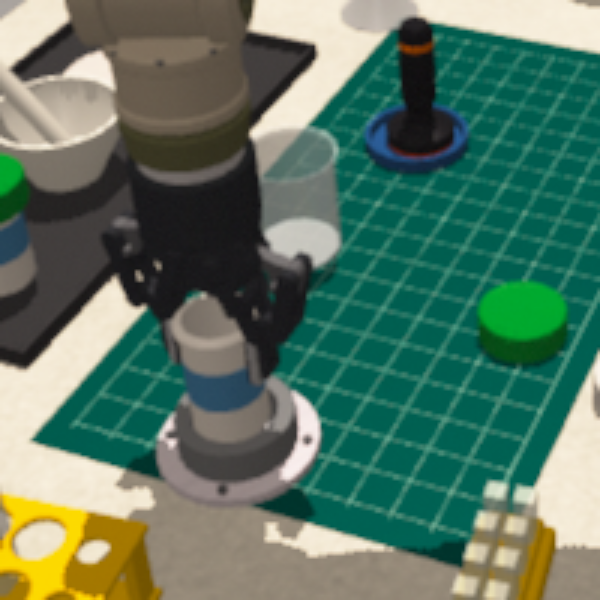

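Pot at (225,400) stands inside the recess, with no force. Lowering the rest.

```bash
python3 -m jog '[[1,0,0,0.005,0],[1,0,0,0.005,0],[1,0,0,0.005,0],[1,0,0,0.003,0],[1,0,0,0,0]]'
python3 -m jog '[[1,0,0,0.0015,0],[1,0,0,0.001,0],[1,0,0,0,0]]'
python3 -m jog '[[0,0,0,0,0],[-1,0,0,0,0],[-1,0,0,0,0],[-1,0,0,0,0],[-1,0,0,0,0]]'
```

```text
clock: 4.6
tcp_pos: [0.5924, 0.3274, 0.0621]
orientation: [-0.0, 0.707, 0.707, -0.0]
wrist_force: [0.2, -0.1, -1.0]
finger_gap: 0.051
grip_force: 36.6
clock: 4.85
tcp_pos: [0.5929, 0.3275, 0.0617]
orientation: [0.0, 0.707, 0.707, 0.0]
wrist_force: [-3.5, -1.4, 6.8]
finger_gap: 0.051
grip_force: 37.3
clock: 5.27
tcp_pos: [0.5932, 0.3275, 0.0603]
orientation: [0.0, 0.707, 0.707, 0.0]
wrist_force: [1.0, -0.1, 0.3]
finger_gap: 0.0855
grip_force: 0.0
```

```bash
python3 -m jog '[[-1,0,0,-0.03,0],[-1,0,0,-0.035,0],[-1,0,0,-0.035,0],[-1,0,0,-0.035,0],[-1,-0.02,0,-0.035,0]]'|grep pos
python3 -m jog '[[-1,-0.03,0,-0.01,0],[-1,-0.025,0,0,0],[-1,-0.01,0,0,0],[-1,0,0,0,0],[-1,0,0,0,0]]'|grep pos
python3 - <<'E'
from h import *
W=cam("wrist");save(W,"w4.png");print(env.get_state()["tcp_pos"],proj(W,(.593,.3272,.097)),proj(W,(.45,.155,.024)))
E
```

```text
tcp_pos: [0.5926, 0.3098, 0.2317]
tcp_pos: [0.5929, 0.2422, 0.2399]
[0.59274098 0.24286559 0.23966967] (np.float64(282.2914270240573), np.float64(98.25878515312922)) (np.float64(163.1655931831541), np.float64(251.9578238927886))
```

View pics/w4.png

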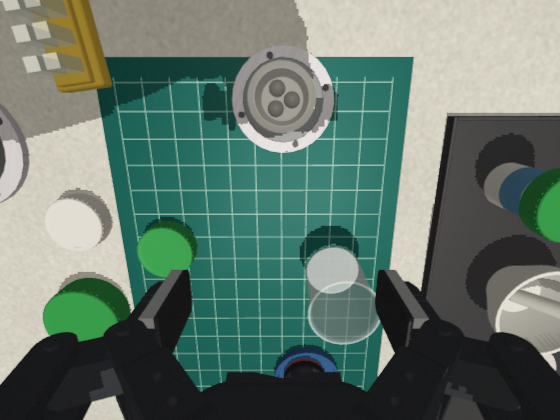

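Pot mouth centred near (283,97), as predicted for the nest; target lid is at (166,249).

```bash
cat >> h.py <<'E'
def lid(W,near,z=.024):
    h=cv2.cvtColor(W["img"],cv2.COLOR_RGB2HSV);m=cv2.inRange(h,(50,150,60),(70,255,255))
    k,l,st,ce=cv2.connectedComponentsWithStats(m);i=min((i for i in range(1,k) if st[i][4]>300),key=lambda i:np.hypot(*(ce[i]-near)))
    c=max(cv2.findContours((l==i).astype(np.uint8),0,1)[0],key=cv2.contourArea);return cv2.minEnclosingCircle(c),cv2.fitEllipse(c),h[int(ce[i][1]),int(ce[i][0])]
E
python3 - <<'E'
from h import *
W=cam("wrist");mc,e,hh=lid(W,(166,249));print(mc,e,hh,plane(W,*e[0],.018),plane(W,166,248,.024))
E
python3 -m jog '[[-1,-0.02,-0.034,0,0],[-1,-0.022,-0.036,0,0],[-1,-0.022,-0.036,0,0],[-1,-0.02,-0.034,0,0],[-1,0,0,0,0]]'|grep pos
python3 -m jog '[[-1,0,0,0,0],[-1,0,0,0,0]]'|grep pos
python3 - <<'E'
from h import *
W=cam("wrist");p=proj(W,(.452,.157,.024));mc,e,hh=lid(W,p);print(env.get_state()["tcp_pos"],p,mc,e,hh,plane(W,*mc[0],.018),plane(W,*e[0],.018))
save(W,"w5.png",(150,60,450,285),2)
E
```

```text
((166.5, 249.0), 29.770050048828125) ((166.29795837402344, 248.34097290039062), (51.72004699707031, 59.093772888183594), 70.8206558227539) [ 66 155 163] [0.45185777 0.15748527 0.018     ] [0.45396116 0.1607422  0.024     ]
tcp_pos: [0.4453, 0.1575, 0.2384]
tcp_pos: [0.4546, 0.1599, 0.2407]
[0.45526899 0.15995671 0.24072783] (np.float64(279.75109953624445), np.float64(182.8130164935751)) ((185.45069885253906, 257.3098449707031), 41.83953857421875) ((187.216552734375, 255.11483764648438), (72.69686126708984, 82.83247375488281), 99.63518524169922) [ 66 159 148] [0.33628056 0.06206205 0.018     ] [0.33871489 0.06502911 0.018     ]
```

View pics/w5.png

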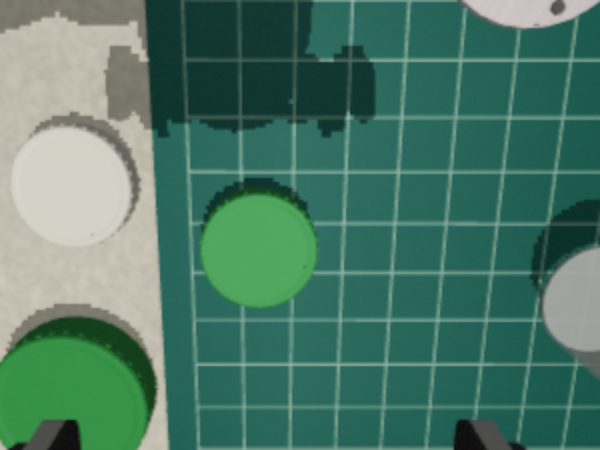

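```bash
python3 -m jog '[[-1,-0.0045,-0.003,0.035,0],[-1,0,0,0.04,0],[-1,0,0,0.04,0],[-1,0,0,0.04,0],[-1,0,0,0.03,0]]' 25|grep pos
python3 -m jog '[[-1,0,0,0.02,0],[-1,0,0,0.012,0],[-1,0,0,0.006,0],[-1,0,0,0.005,0],[-1,0,0,0,0]]'
python3 -m jog '[[0,0,0,0,0],[1,0,0,0,0],[1,0,0,0,0],[1,0,0,0,0],[1,0,0,0,0]]'
```

```text
tcp_pos: [0.4513, 0.1552, 0.0524]
clock: 7.67
tcp_pos: [0.4516, 0.1549, 0.0117]
orientation: [-0.0, 0.707, 0.707, -0.0]
wrist_force: [-0.2, 0.3, 0.7]
finger_gap: 0.0851
grip_force: 0.0
clock: 8.08
tcp_pos: [0.452, 0.1547, 0.0135]
orientation: [0.001, 0.707, 0.707, 0.001]
wrist_force: [0.1, 1.4, 5.2]
finger_gap: 0.065
grip_force: 28.5
```

```bash
python3 -m jog '[[1,0,0,-0.005,0],[1,0,0,-0.015,0],[1,0,0,-0.03,0],[1,0,0,-0.035,0],[1,0,0,-0.035,0]]'
python3 -m jog '[[1,0.01,0.008,-0.03,0],[1,0.025,0.02,-0.005,0],[1,0.03,0.025,0,0],[1,0.03,0.025,0,0],[1,0.03,0.025,0,0]]'|grep pos
python3 -m jog '[[1,0.025,0.02,0,0],[1,0.015,0.012,0,0],[1,0.007,0.006,0,0],[1,0,0,0,0],[1,0,0,0,0]]'
python3 - <<'E'
from h import *
W=cam("wrist");save(W,"w6.png");D=cam("side");a=W["img"][200:420,100:460];b=cv2.resize(D["img"][200:310,100:280],(360,220));cv2.imwrite("pics/w6.png",np.vstack([a,b])[:,:,::-1]);print(env.get_state()["tcp_pos"])
E
```

```text
clock: 8.5
tcp_pos: [0.4497, 0.1541, 0.1334]
orientation: [-0.001, 0.707, 0.707, -0.001]
wrist_force: [1.1, 0.8, -1.1]
finger_gap: 0.0653
grip_force: 28.2
tcp_pos: [0.5547, 0.2805, 0.1682]
clock: 9.33
tcp_pos: [0.5914, 0.3264, 0.1667]
orientation: [-0.0, 0.707, 0.707, -0.001]
wrist_force: [-1.3, -0.5, -1.2]
finger_gap: 0.0652
grip_force: 28.2
[0.59108688 0.32561244 0.16730388]
```

View pics/w6.png

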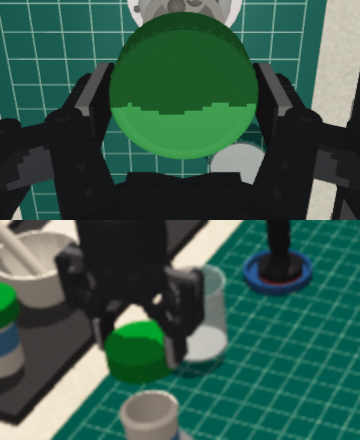

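Run:
```python
from h import *
W=cam("wrist");t=env.get_state()["tcp_pos"];z=t[2]+.0105
print(t,(plane(W,283.5,358,z)-t)+[0,.0325,0],plane(W,210,287,z)-t,plane(W,357,287,z)-t)
```

```text
[0.59116308 0.32554758 0.16754305] [ 0.0009579  -0.00036622  0.0105    ] [-0.0308689   0.00532049  0.0105    ] [0.03278331 0.00533625 0.0105    ]
```

```bash
python3 -m jog '[[1,0.002,0.0018,0.015,0],[1,0,0,0.02,0],[1,0,0,0.012,0],[1,0,0,0.008,0],[1,0,0,0,0]]'
python3 -m jog '[[1,0,0,0.004,0],[1,0,0,0.003,0],[1,0,0,0.001,0],[1,0,0,0,0],[1,0,0,0,0]]'
```

```text
clock: 9.9
tcp_pos: [0.5922, 0.3272, 0.1107]
orientation: [-0.001, 0.707, 0.707, -0.002]
wrist_force: [0.1, -0.4, -0.6]
finger_gap: 0.0656
grip_force: 28.2
clock: 10.32
tcp_pos: [0.594, 0.3287, 0.106]
orientation: [0.0, 0.707, 0.707, 0.001]
wrist_force: [-2.6, 0.0, 5.0]
finger_gap: 0.0653
grip_force: 28.9
```

```bash
python3 -m jog '[[1,0,0,-0.001,0],[1,0,0,0,0],[1,0,0,0,0]]'
python3 - <<'E'
from h import *
D=cam("side");save(D,"s4.png",(120,180,240,320),4);s=env.get_state();print(s["tcp_pos"],s["wrist_force"])
E
```

```text
clock: 10.57
tcp_pos: [0.5939, 0.3286, 0.106]
orientation: [0.0, 0.707, 0.707, 0.0]
wrist_force: [-1.5, -0.0, 4.0]
finger_gap: 0.0651
grip_force: 28.8
[0.59393176 0.32861931 0.10596827] [-0.90472165 -0.53482408  4.9363471 ]
```

View pics/s4.png

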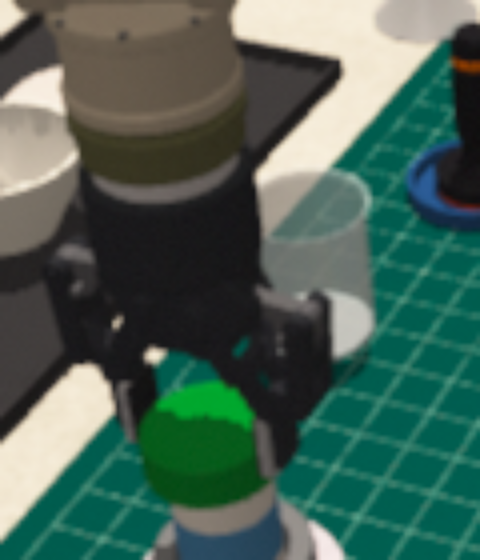

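```bash
python3 -m jog '[[1,-0.0005,-0.0005,-0.0015,0],[1,0,0,0,0],[1,0,0,0,0]]'
python3 -m jog '[[1,0,0,-0.001,0],[1,0,0,0,0],[1,0,0,0,0]]'
```

```text
clock: 10.87
tcp_pos: [0.5932, 0.3278, 0.1064]
orientation: [0.0, 0.707, 0.707, -0.0]
wrist_force: [-0.5, -0.5, -0.3]
finger_gap: 0.0658
grip_force: 28.2
clock: 11.12
tcp_pos: [0.5932, 0.3279, 0.1077]
orientation: [0.0, 0.707, 0.707, -0.0]
wrist_force: [0.8, 0.1, -0.9]
finger_gap: 0.0653
grip_force: 28.2
```

```bash
python3 -m jog '[[1,0,0,0.0012,0],[1,0,0,0,0],[0.2,0,0,0,0],[-0.2,0,0,0,0],[-1,0,0,0,0]]'
python3 -m jog '[[-1,0,0,0,0],[-1,0,0,0,0],[-1,0,0,0,0],[-1,0,0,-0.01,0],[-1,0,0,-0.02,0]]'
python3 -m jog '[[-1,0,0,-0.03,0],[-1,0,0,-0.03,0],[-1,0,0,-0.03,0],[-1,-0.03,0,-0.025,0],[-1,-0.03,0,0,0]]'|grep pos
python3 -m jog '[[-1,-0.025,0,0,0],[-1,0,0,0,0],[-1,0,0,0,0],[-1,0,0,0,0]]'|grep pos
cat > lidchk.py <<'E'
from h import *
W=cam("wrist");D=cam("side");S=cam("scene")
for n,c in(("W",W),("D",D),("S",S)):
    p=np.array(proj(c,(.5937,.3275,.113)))
    h=cv2.cvtColor(c["img"],cv2.COLOR_RGB2HSV);m=cv2.inRange(h,(50,130,40),(72,255,255))
    k,l,st,ce=cv2.connectedComponentsWithStats(m)
    i=min((i for i in range(1,k) if st[i][4]>150),key=lambda i:np.hypot(*(ce[i]-p)))
    q=cv2.findContours((l==i).astype(np.uint8),0,1)[0][0]
    print(n,p.round(1),st[i],ce[i].round(1),[np.round(x,1).tolist() for x in cv2.fitEllipse(q)],[plane(c,*ce[i],z)[:2].round(4).tolist() for z in(.101,.113)])
print(env.get_state()["tcp_pos"],env.get_state()["clock"])
E
python3 lidchk.py
```

```text
clock: 11.53
tcp_pos: [0.5932, 0.3279, 0.1068]
orientation: [0.0, 0.707, 0.707, 0.0]
wrist_force: [-0.0, -0.5, -0.1]
finger_gap: 0.0757
grip_force: 0.0
clock: 11.95
tcp_pos: [0.5915, 0.3272, 0.1346]
orientation: [-0.001, 0.707, 0.707, -0.002]
wrist_force: [-0.7, -0.3, -0.2]
finger_gap: 0.0853
grip_force: 0.0
tcp_pos: [0.5952, 0.2694, 0.259]
tcp_pos: [0.5932, 0.2432, 0.2522]
W [282.6  99.1] [ 243   56   82   86 5420] [283.5  98.2] [[283.5, 98.2], [80.0, 84.5], 0.8] [[0.5944, 0.3283], [0.5944, 0.3281]]
D [172.5 286.2] [156 277  35  30 845] [173.  291.8] [[173.0, 291.8], [28.7, 35.6], 76.5] [[0.5928, 0.33], [0.5848, 0.3412]]
S [355.1 296. ] [341 284  28  25 305] [354.3 296.6] [[354.8, 296.6], [21.9, 25.0], 113.1] [[0.5895, 0.3236], [0.5964, 0.3271]]
[0.59297273 0.24395889 0.25148017] 12.85
```

```bash
python3 -m jog '[[-1,-0.03,0.003,0,0],[-1,-0.038,0.003,0,0],[-1,-0.038,0.003,0,0],[-1,-0.038,0.003,0,0],[-1,-0.038,0.003,0,0]]'|grep pos
python3 -m jog '[[-1,-0.038,0.003,0,0],[-1,-0.038,0.003,0,0],[-1,-0.038,0.003,0,0],[-1,-0.038,0.003,0,0],[-1,-0.03,0.003,0,0]]'|grep pos
python3 -m jog '[[-1,-0.005,0,0,0],[-1,0,0,0,0],[-1,0,0,0,0],[-1,0,0,0,0]]'|grep pos
cat > pr.py <<'E'
from h import *
W=cam("wrist");h=cv2.cvtColor(W["img"],cv2.COLOR_RGB2HSV);t=env.get_state()["tcp_pos"]
p=np.array(proj(W,(.624,-.047,.01)))
def big(m,n,z,cl=0):
    m=m.copy();m[300:]=0;m[:,:150]=0;m[:,430:]=0
    for c in cv2.findContours(m,0,1)[0]:
        if cv2.contourArea(c)>40:
            c=cv2.convexHull(c);e=cv2.fitEllipse(c);print(n,np.round(e[0],1),np.round(e[1],1),round(e[2]),cv2.boundingRect(c),[plane(W,*e[0],q)[:2].round(4).tolist() for q in z])
big(cv2.inRange(h,(105,120,40),(125,255,255)),"blue",(.004,.018))
big(cv2.inRange(W["img"],(0,0,0),(62,60,60)),"dark",(.02,.124))
big(cv2.inRange(h,(5,140,100),(20,255,255)),"orange",(.11,))
print(t,p)
E
python3 pr.py
```

```text
tcp_pos: [0.6081, 0.0606, 0.2514]
tcp_pos: [0.6234, -0.1229, 0.2514]
tcp_pos: [0.6232, -0.1243, 0.2516]
blue [285.  105.8] [81.5 85.6] 4 (245, 63, 81, 86) [[0.6259, -0.0456], [0.6258, -0.0455]]
dark [414.1 291.5] [ 8.6 27.4] 135 (404, 282, 21, 18) [[0.7947, -0.2755], [0.7459, -0.2093]]
dark [153.3 290.9] [ 8.7 23.7] 41 (150, 282, 13, 18) [[0.455, -0.2754], [0.5033, -0.2092]]
dark [373.  231.9] [17.4 75.9] 0 (375, 270, 28, 30) [[0.7337, -0.1919], [0.7024, -0.1496]]
dark [201.9 197.1] [ 24.6 148.2] 0 (165, 270, 26, 30) [[0.5281, -0.1482], [0.5555, -0.1184]]
dark [421.5 193. ] [15.1 16.2] 53 (414, 189, 16, 8) [[0.7863, -0.1427], [0.7399, -0.1144]]
dark [234.9 113.3] [18.  21.6] 36 (229, 106, 16, 18) [[0.5713, -0.0534], [0.5864, -0.0507]]
dark [219.9 112. ] [15.  32.7] 102 (205, 106, 23, 15) [[0.5551, -0.0521], [0.5748, -0.0497]]
dark [282.6 109.1] [55.1 56.6] 7 (255, 81, 56, 57) [[0.6232, -0.049], [0.6235, -0.0475]]
dark [326.5  90.3] [12.1 28.5] 164 (320, 80, 13, 24) [[0.6699, -0.0298], [0.6568, -0.0338]]
dark [214.9  95.2] [22.6 33.3] 172 (204, 80, 23, 24) [[0.5508, -0.0349], [0.5718,
[... 720 characters left out ...]
7, 0.0068]]
dark [181.1  24.9] [25.4 60.8] 173 (168, 16, 27, 27) [[0.5211, 0.0316], [0.5505, 0.01]]
dark [155.5  13.8] [12.3 28.2] 141 (150, 16, 16, 10) [[0.4965, 0.0414], [0.533, 0.017]]
dark [425.4  64.6] [  6.2 357.8] 7 (407, 13, 23, 184) [[0.7716, -0.0045], [0.7294, -0.0158]]
dark [233.8   5.1] [17.7 22.5] 86 (224, 0, 22, 13) [[0.5749, 0.049], [0.5889, 0.0224]]
dark [208.1   6. ] [26.  40.8] 172 (195, 0, 27, 13) [[0.5494, 0.0482], [0.5707, 0.0219]]
dark [179.1   6. ] [26.2 38.2] 172 (166, 0, 27, 13) [[0.5207, 0.0482], [0.5503, 0.0218]]
dark [156.5   6.7] [16.2 20.1] 168 (150, 0, 15, 13) [[0.4984, 0.0475], [0.5343, 0.0214]]
[ 0.62323921 -0.12415754  0.25173154] [283.36971415 107.12251165]
```

```bash
python3 -m jog '[[-1,0.025,0,0,0],[-1,0.03,0,0,0],[-1,0.0205,0,0.02,0],[-1,0,0,0.035,0],[-1,0,0,0.035,0]]' 50|grep pos
python3 -m jog '[[-1,0,0,0.035,0],[-1,0,0,0.03,0],[-1,0,0,0.015,0],[-1,0,0,0.0057,0],[-1,0,0,0,0]]'
python3 -m jog '[[0.3,0,0,0,0],[1,0,0,0,0],[1,0,0,0,0],[1,0,0,0,0],[1,0,0,0,0]]' 60
python3 -m jog '[[1,0,0,0,0],[1,0,0,0,0],[1,0,0,0,0]]'
```

```text
tcp_pos: [0.6243, -0.0472, 0.1628]
clock: 14.9
tcp_pos: [0.6219, -0.0489, 0.0746]
orientation: [-0.001, 0.706, 0.708, -0.001]
wrist_force: [0.2, -0.7, 0.4]
finger_gap: 0.0855
grip_force: 0.0
clock: 15.32
tcp_pos: [0.6237, -0.0508, 0.0773]
orientation: [0.001, 0.707, 0.707, 0.0]
wrist_force: [-0.2, -0.9, 5.4]
finger_gap: 0.0287
grip_force: 58.5
clock: 15.57
tcp_pos: [0.6237, -0.0508, 0.0773]
orientation: [0.001, 0.707, 0.707, 0.0]
wrist_force: [-2.8, -0.6, 5.7]
finger_gap: 0.0288
grip_force: 58.5
```

```bash
python3 -m jog '[[1,0,0,-0.005,0],[1,0,0,-0.015,0],[1,0,0,-0.03,0],[1,0,0,-0.035,0],[1,0,0,-0.035,0]]'
python3 -m jog '[[1,0.01,0,-0.03,0],[1,0.02,-0.002,-0.01,0],[1,0.03,-0.003,0,0],[1,0.035,-0.003,0,0],[1,0.035,-0.003,0,0]]'|grep pos
python3 -m jog '[[1,0.035,-0.003,0,0],[1,0.035,-0.003,0,0],[1,0.035,-0.003,0,0],[1,0.035,-0.003,0,0],[1,0.035,-0.003,0,0]]'|grep pos
python3 -m jog '[[1,0.03,-0.003,0,0],[1,0.02,0,0,0],[1,0.01,0,0,0],[1,0,0,0,0],[1,0,0,0,0]]'
python3 - <<'E'
from h import *
W=cam("wrist");S=cam("scene");D=cam("side");a=env.get_state();print(a["tcp_pos"],a["orientation"],a["wrist_force"],a["ft_torque"])
for n,c in(("W",W),("S",S),("D",D)):
    p=np.array(proj(c,a["tcp_pos"]+[.001,0,-.072]));h=cv2.cvtColor(c["img"],cv2.COLOR_RGB2HSV)
    for col,m in(("red",cv2.inRange(h,(0,120,60),(5,255,255))|cv2.inRange(h,(172,120,60),(180,255,255))),("green",cv2.inRange(h,(50,130,40),(72,255,255)))):
        k,l,st,ce=cv2.connectedComponentsWithStats(m);print(n,col,p.round(1),[(s.tolist(),q.round(1).tolist()) for s,q in zip(st[1:],ce[1:]) if s[4]>20 and abs(q-p).max()<110])
E
```

```text
clock: 15.98
tcp_pos: [0.6221, -0.0504, 0.1961]
orientation: [-0.001, 0.707, 0.707, -0.001]
wrist_force: [1.2, -0.2, -1.8]
finger_gap: 0.0285
grip_force: 59.4
tcp_pos: [0.6119, 0.08, 0.2362]
tcp_pos: [0.5965, 0.2559, 0.2356]
clock: 17.23
tcp_pos: [0.594, 0.314, 0.2354]
orientation: [0.0, 0.707, 0.707, -0.001]
wrist_force: [-0.4, -0.3, -2.9]
finger_gap: 0.0286
grip_force: 59.6
[0.59449888 0.31272761 0.23597473] [ 1.31811910e-04  7.07808350e-01  7.06404444e-01 -2.91282081e-04] [-0.21249961  0.24445712 -2.1695539 ] [-0.03816431  0.0444777   0.00464734]
W red [284.1 229.9] []
W green [284.1 229.9] [([243, 147, 80, 58, 2857], [282.0, 172.8])]
S red [352.4 280.8] []
S green [352.4 280.8] [([319, 197, 30, 22, 480], [333.6, 207.4]), ([341, 289, 28, 21, 311], [354.0, 298.8]), ([387, 353, 15, 15, 164], [394.3, 359.8]), ([429, 363, 16, 17, 193], [436.1, 370.9])]
D red [172.5 260.6] []
D green [172.5 260.6] [([76, 230, 34, 26, 670], [92.7, 242.9]), ([156, 277, 35, 30, 859], [173.0, 291.6]), ([78, 325, 20, 19, 285], [87.9, 333.7])]
```

Run:
```python
from h import *
W=cam("wrist");t=env.get_state()["tcp_pos"];zf=t[2]-.0725
h=cv2.cvtColor(W["img"],cv2.COLOR_RGB2HSV);g=cv2.inRange(h,(50,130,40),(72,255,255))
for u in(274,284,294):
    v=np.where(g[:,u])[0];v=v[(v>140)&(v<215)];p=plane(W,u,v.max()+.5,zf);dx=p[0]-t[0]-.001;print(u,v.min(),v.max(),"centre y",p[1]-np.sqrt(.03**2-dx**2)-t[1])
d=W["img"].max(2)<60
for v in(215,220,225,230,235): 
    r=np.where(~d[v])[0];print(v,r[r<284].max(),r[r>284].min(),W["img"][v,[225,235,245,255,284,320,330,340]].max(1))
print(t,plane(W,283,172,.113))
ug=np.where(g[147:200].any(0))[0];ug=ug[(ug>230)&(ug<340)];print(ug.min(),ug.max(),plane(W,(ug.min()+ug.max())/2,185,.113))
```

```text
274 146 186 centre y -0.0003338425914753418
284 146 185 centre y -0.00031175796026711167
294 148 187 centre y -0.0008599827609507837
215 239 324 [117 119  24  24  38  24 158 123]
220 237 326 [117 118  23  25  24  24 141 123]
225 236 328 [117 112  25  24  20  27 124 120]
230 235 328 [115 102  35  21  17  41 124 122]
235 235 328 [116 102  35  24  19  40 122 122]
[0.59456488 0.31277848 0.23614196] [0.59524254 0.3410531  0.113     ]
243 322 [0.59480874 0.33028388 0.113     ]
```

```bash
python3 -m jog '[[1,0.0157,0.0005,0.01,0],[1,0,0,0.02,0],[1,0,0,0.01,0],[1,0,0,0.004,0],[1,0,0,0,0]]'
python3 -m jog '[[1,0,0,0.002,0],[1,0,0,0.002,0],[1,0,0,0.002,0],[1,0,0,0,0]]'
python3 -m jog '[[1,0,0,0.002,0],[1,0,0,0.002,0],[1,0,0,0,0]]'
```

```text
clock: 17.85
tcp_pos: [0.5938, 0.3293, 0.1902]
orientation: [-0.001, 0.707, 0.707, -0.002]
wrist_force: [-0.4, -0.3, -2.7]
finger_gap: 0.0286
grip_force: 59.6
clock: 18.18
tcp_pos: [0.5949, 0.3303, 0.1867]
orientation: [0.0, 0.707, 0.707, 0.001]
wrist_force: [-0.6, 0.7, -1.1]
finger_gap: 0.0287
grip_force: 59.9
clock: 18.43
tcp_pos: [0.5948, 0.3302, 0.1824]
orientation: [0.0, 0.707, 0.707, 0.0]
wrist_force: [-0.2, -0.3, -2.7]
finger_gap: 0.029
grip_force: 59.7
```

```bash
python3 -m jog '[[1,-0.0015,0,0.001,0],[1,0,0,0,0],[1,0,0,0.001,0],[1,0,0,0,0]]'
python3 -m jog '[[1,0,0,0.001,0],[1,0,0,0,0],[1,0,0,0.001,0],[1,0,0,0,0]]'
```

```text
clock: 18.77
tcp_pos: [0.5945, 0.3284, 0.1793]
orientation: [-0.0, 0.707, 0.707, -0.0]
wrist_force: [1.3, 0.2, -2.3]
finger_gap: 0.0284
grip_force: 59.7
clock: 19.1
tcp_pos: [0.5946, 0.3286, 0.1777]
orientation: [-0.0, 0.707, 0.707, -0.0]
wrist_force: [-0.9, -0.4, -2.6]
finger_gap: 0.029
grip_force: 59.7
```

Run:
```python
from h import *
t=env.get_state()["tcp_pos"];print(t)
for n in("side","scene"):
    c=cam(n)
    for z in(.089,.104,.113,.12,.128): print(n,z,np.round(proj(c,(.5945,.3284,z)),1),end=" ")
    u=int(round(proj(c,(.5945,.3284,.11))[0]));print()
    for v in range(268,318): print(v,c["img"][v,u].tolist(),end=" ")
    print()
```

```text
[0.59460684 0.32861613 0.17773515]
side 0.089 [173.3 295.7] side 0.104 [172.4 289.9] side 0.113 [171.9 286.4] side 0.12 [171.5 283.6] side 0.128 [171.  280.4] 
268 [75, 72, 69] 269 [58, 56, 54] 270 [30, 28, 29] 271 [12, 12, 14] 272 [14, 11, 14] 273 [18, 17, 17] 274 [14, 14, 15] 275 [15, 14, 16] 276 [16, 15, 16] 277 [15, 14, 14] 278 [14, 12, 14] 279 [18, 17, 18] 280 [14, 13, 13] 281 [13, 14, 13] 282 [16, 14, 14] 283 [18, 16, 16] 284 [15, 15, 15] 285 [20, 19, 20] 286 [18, 17, 18] 287 [22, 21, 22] 288 [18, 17, 18] 289 [21, 21, 21] 290 [23, 21, 22] 291 [23, 23, 24] 292 [22, 22, 21] 293 [24, 23, 23] 294 [24, 23, 23] 295 [23, 21, 23] 296 [21, 19, 20] 297 [18, 15, 18] 298 [16, 12, 18] 299 [41, 18, 16] 300 [85, 24, 10] 301 [77, 67, 16] 302 [5, 92, 28] 303 [8, 87, 27] 304 [10, 77, 24] 305 [10, 75, 22] 306 [4, 73, 20] 307 [7, 73, 22] 308 [5, 71, 19] 309 [9, 74, 24] 310 [11, 74, 25] 311 [8, 74, 22] 312 [75, 95, 66] 313 [84, 98, 96] 314 [49, 78, 97] 315 [42, 74, 95] 316 [43, 75, 96] 317 [42, 74, 96] 
scene 0.089 [354.  301.7] scene 0.104 [354.8 298.4] scene 0.113 [355.2 296.4] scene 0.12 [355.6 
[... 183 characters left out ...]
35] 277 [52, 51, 49] 278 [39, 38, 36] 279 [33, 37, 31] 280 [35, 37, 34] 281 [35, 37, 32] 282 [32, 33, 30] 283 [34, 33, 31] 284 [34, 38, 35] 285 [37, 42, 37] 286 [33, 35, 36] 287 [36, 40, 38] 288 [43, 45, 42] 289 [41, 43, 43] 290 [53, 55, 50] 291 [60, 59, 57] 292 [37, 39, 33] 293 [36, 38, 32] 294 [33, 37, 30] 295 [32, 32, 28] 296 [36, 38, 35] 297 [36, 38, 36] 298 [33, 35, 31] 299 [37, 37, 32] 300 [39, 38, 35] 301 [35, 38, 34] 302 [37, 40, 38] 303 [39, 43, 38] 304 [38, 38, 37] 305 [34, 37, 31] 306 [34, 37, 35] 307 [37, 41, 36] 308 [35, 40, 29] 309 [51, 58, 32] 310 [42, 73, 41] 311 [35, 66, 33] 312 [37, 66, 37] 313 [33, 65, 33] 314 [35, 66, 39] 315 [46, 69, 60] 316 [49, 69, 77] 317 [44, 63, 74]
```

Run:
```python
from h import *
for n in("side","scene"):
    c=cam(n);P=np.array([.5946,.3284]);d=c["T"][:2,3]-P;d/=np.linalg.norm(d)
    f=lambda r,z:np.round(proj(c,(*(P+d*r),z)),1).tolist()
    print(n,[(z,f(.0335,z)) for z in(.08,.089,.104,.113)],"foot",[(z,f(.03,z)) for z in(.1,.105,.11,.115,.12)])
    u,_=f(.0335,.1)
    print([(v,c["img"][v,int(round(u))].tolist()) for v in range(296,320)])
```

```text
side [(0.08, [175.7, 310.8]), (0.089, [175.1, 307.3]), (0.104, [174.2, 301.5]), (0.113, [173.6, 297.9])] foot [(0.1, [174.2, 301.8]), (0.105, [173.9, 299.8]), (0.11, [173.6, 297.8]), (0.115, [173.3, 295.9]), (0.12, [173.0, 293.9])]
[(296, [17, 15, 18]), (297, [19, 16, 17]), (298, [12, 12, 12]), (299, [55, 21, 16]), (300, [73, 41, 11]), (301, [52, 75, 19]), (302, [13, 94, 31]), (303, [13, 86, 29]), (304, [6, 74, 21]), (305, [5, 73, 19]), (306, [7, 73, 20]), (307, [5, 72, 19]), (308, [3, 72, 21]), (309, [9, 72, 22]), (310, [9, 72, 20]), (311, [10, 73, 22]), (312, [86, 98, 74]), (313, [92, 100, 101]), (314, [48, 77, 97]), (315, [40, 73, 94]), (316, [42, 73, 95]), (317, [41, 73, 95]), (318, [41, 74, 95]), (319, [40, 73, 95])]
scene [(0.08, [350.6, 315.5]), (0.089, [351.1, 313.6]), (0.104, [351.9, 310.3]), (0.113, [352.3, 308.4])] foot [(0.1, [352.0, 309.9]), (0.105, [352.2, 308.8]), (0.11, [352.5, 307.7]), (0.115, [352.8, 306.6]), (0.12, [353.0, 305.5])]
[(296, [36, 32, 33]), (297, [46, 45, 42]), (298, [57, 56, 55]), (299, [47, 44, 42]), (300, [58, 60, 49]), (301, [61, 60, 57]), (302, [53, 53, 47]), (303, [39, 41, 38]), (304, [38, 39, 38]), (305, [41, 40, 39]), (306, [31, 33, 31]), (307, [33, 31, 23]), (308, [50, 51, 36]), (309, [42, 77, 40]), (310, [35, 70, 37]), (311, [38, 67, 37]), (312, [35, 63, 35]), (313, [40, 70, 39]), (314, [38, 65, 43]), (315, [51, 68, 73]), (316, [50, 67, 77]), (317, [54, 70, 80]), (318, [52, 70, 80]), (319, [54, 72, 78])]
```

```bash
python3 -m jog '[[1,0,0,0.001,0],[1,0,0,0,0]]'|egrep 'pos|wrist'
python3 -m jog '[[1,0,0,0.001,0],[1,0,0,0,0]]'|egrep 'pos|wrist'
python3 -m jog '[[1,0,0,0.001,0],[1,0,0,0,0]]'|egrep 'pos|wrist'
```

```text
tcp_pos: [0.5949, 0.3287, 0.1773]
wrist_force: [0.6, -0.5, -0.3]
tcp_pos: [0.5953, 0.3288, 0.1772]
wrist_force: [-1.4, -1.3, 3.9]
tcp_pos: [0.5955, 0.3289, 0.1772]
wrist_force: [-1.4, -0.9, 8.5]
```

```bash
python3 -m jog '[[1,0,0,0.001,0],[1,0,0,0,0]]'|egrep 'pos|wrist'
python3 -m jog '[[1,0,0,0.001,0],[1,0,0,0,0]]'|egrep 'pos|wrist'
python3 -m jog '[[1,0,0,0.001,0],[1,0,0,0,0]]'|egrep 'pos|wrist'
python3 -m jog '[[1,0,0,0.001,0],[1,0,0,0,0]]'|egrep 'pos|wrist'
```

```text
tcp_pos: [0.5956, 0.329, 0.1772]
wrist_force: [-1.8, -1.2, 11.3]
tcp_pos: [0.5956, 0.3291, 0.1772]
wrist_force: [-3.5, -1.0, 16.2]
tcp_pos: [0.5957, 0.3292, 0.1771]
wrist_force: [-3.7, -1.4, 19.5]
tcp_pos: [0.5958, 0.3294, 0.1771]
wrist_force: [-4.9, -2.3, 23.4]
```

Run:
```python
from h import *
for n in("side","scene"):
    c=cam(n);P=np.array([.5946,.3284]);d=c["T"][:2,3]-P;d/=np.linalg.norm(d)
    f=lambda r,z:np.round(proj(c,(*(P+d*r),z)),1).tolist()
    u=int(round(f(.0335,.1)[0]));print(n,[(v,c["img"][v,u].tolist()) for v in range(298,318)])
```

```text
side [(298, [19, 17, 17]), (299, [45, 20, 17]), (300, [75, 37, 13]), (301, [61, 73, 20]), (302, [9, 91, 28]), (303, [12, 83, 25]), (304, [4, 72, 19]), (305, [7, 73, 22]), (306, [10, 73, 21]), (307, [7, 73, 19]), (308, [9, 74, 22]), (309, [8, 72, 19]), (310, [5, 72, 19]), (311, [6, 73, 20]), (312, [95, 101, 82]), (313, [99, 101, 105]), (314, [39, 72, 94]), (315, [41, 73, 94]), (316, [40, 73, 94]), (317, [41, 73, 94])]
scene [(298, [50, 50, 47]), (299, [54, 55, 54]), (300, [51, 50, 47]), (301, [55, 55, 54]), (302, [53, 51, 48]), (303, [42, 40, 38]), (304, [43, 45, 39]), (305, [43, 44, 37]), (306, [36, 37, 33]), (307, [37, 35, 33]), (308, [35, 39, 31]), (309, [44, 60, 31]), (310, [40, 74, 41]), (311, [38, 70, 41]), (312, [38, 68, 39]), (313, [40, 68, 40]), (314, [40, 68, 41]), (315, [49, 69, 64]), (316, [50, 67, 77]), (317, [52, 69, 79])]
```

```bash
python3 -m jog '[[1,0,0,-0.003,0],[1,0,0,-0.004,0],[1,0,0,-0.005,0],[1,0,0,-0.01,0],[1,0,0,-0.02,0]]'|egrep 'pos|wrist'
python3 -m jog '[[1,0,0,-0.02,0],[1,-0.01,0,-0.005,0],[1,-0.02,0,0,0],[1,-0.03,0,0,0],[1,-0.035,0.003,0,0]]'|egrep 'pos|wrist'
python3 -m jog '[[1,-0.035,0.004,0,0],[1,-0.035,0.004,0,0],[1,-0.035,0.004,0,0],[1,-0.035,0.004,0,0],[1,-0.035,0.004,0,0]]'|egrep 'pos|wrist'
python3 -m jog '[[1,-0.035,0.004,0,0],[1,-0.03,0.004,0,0],[1,-0.02,0,0,0],[1,-0.015,0,0,0],[1,0,0,0,0]]'|egrep 'pos|wrist'
python3 -m jog '[[1,0,0,0,0],[1,0,0,0,0]]'
python3 lidchk.py
```

```text
tcp_pos: [0.5931, 0.328, 0.2101]
wrist_force: [0.9, 0.9, -2.6]
tcp_pos: [0.5969, 0.2334, 0.2372]
wrist_force: [0.7, 0.3, -2.8]
tcp_pos: [0.6171, 0.0563, 0.2373]
wrist_force: [0.4, 1.0, -2.5]
tcp_pos: [0.6253, -0.0449, 0.2372]
wrist_force: [0.1, 0.1, -3.5]
clock: 22.4
tcp_pos: [0.6253, -0.0407, 0.2377]
orientation: [-0.0, 0.707, 0.707, 0.0]
wrist_force: [-0.1, 0.7, -1.9]
finger_gap: 0.0291
grip_force: 59.6
W [ 216.2 -523.9] [   0   33   60   98 4626] [25.1 85.5] [[24.9, 85.8], [62.3, 103.3], 173.4] [[0.4237, 0.0536], [0.4328, 0.053]]
D [172.5 286.2] [156 281  36  31 895] [174.  295.9] [[174.0, 295.9], [30.4, 35.5], 74.5] [[0.585, 0.3397], [0.5771, 0.3507]]
S [355.1 296. ] [341 286  29  25 526] [355.2 298.1] [[355.2, 298.1], [22.3, 28.0], 107.0] [[0.5913, 0.3277], [0.5982, 0.3311]]
[ 0.62555022 -0.04003921  0.23798577] 22.55
```

```bash
python3 -m jog '[[1,-0.005,0,0.02,0],[1,0,0,0.035,0],[1,0,0,0.035,0],[1,0,0,0.03,0],[1,0,0,0.02,0]]'|egrep 'pos|wrist'
python3 -m jog '[[1,0,0,0.01,0],[1,0,0,0.004,0],[1,0,0,0,0],[1,0,0,0.003,0],[1,0,0,0,0]]'|egrep 'pos|wrist'
python3 -m jog '[[1,0,0,0.002,0],[1,0,0,0,0]]'|egrep 'pos|wrist'
python3 -m jog '[[1,0,0,0.0015,0],[1,0,0,0,0]]'|egrep 'pos|wrist'
```

```text
tcp_pos: [0.6239, -0.0448, 0.0947]
wrist_force: [-0.4, 0.6, -3.6]
tcp_pos: [0.6269, -0.0464, 0.0825]
wrist_force: [-0.7, 0.6, -1.6]
tcp_pos: [0.6263, -0.0465, 0.0799]
wrist_force: [1.0, -0.3, -1.8]
tcp_pos: [0.6258, -0.0465, 0.0777]
wrist_force: [0.1, -0.3, -2.3]
```

```bash
python3 -m jog '[[1,0,0,0.001,0],[1,0,0,0,0]]'|egrep 'pos|wrist'
python3 -m jog '[[1,0,0,0.001,0],[1,0,0,0,0]]'|egrep 'pos|wrist'
python3 -m jog '[[1,0,0,0.0005,0],[1,0,0,0,0]]'|egrep 'pos|wrist'
```

```text
tcp_pos: [0.6258, -0.0465, 0.0774]
wrist_force: [-2.6, -0.5, 3.2]
tcp_pos: [0.6258, -0.0465, 0.0773]
wrist_force: [-5.3, 0.9, 8.9]
tcp_pos: [0.6258, -0.0465, 0.0773]
wrist_force: [-4.9, 0.5, 11.5]
```

```bash
python3 -m jog '[[1,0,0,-0.0025,0],[1,0,0,0,0],[0.3,0,0,0,0],[-0.5,0,0,0,0],[-1,0,0,0,0]]'|egrep 'pos|wrist|grip'
python3 -m jog '[[-1,0,0,0,0],[-1,0,0,0,0],[-1,0,0,0,0],[-1,0,0,-0.01,0],[-1,0,0,-0.03,0]]'|egrep 'pos|wrist|grip|gap'
python3 -m jog '[[-1,0,0,-0.035,0],[-1,0,0,-0.035,0],[-1,0,0,-0.035,0],[-1,0,0,-0.03,0],[-1,0,0,0,0]]'|egrep 'pos'
python3 - <<'E'
from h import *
for n in("scene","side"):
    c=cam(n);h=cv2.cvtColor(c["img"],cv2.COLOR_RGB2HSV);p=np.array(proj(c,(.6255,-.046,.105)));m=cv2.inRange(h,(5,120,60),(20,255,255))
    k,l,st,ce=cv2.connectedComponentsWithStats(m);print(n,p,[(s.tolist(),q.round(1).tolist()) for s,q in zip(st[1:],ce[1:]) if abs(q-p).max()<25])
    p=np.array(proj(c,(.6255,-.046,.01)));m=cv2.inRange(h,(105,120,30),(125,255,255));m2=np.zeros_like(m);q=p.astype(int);m2[q[1]-25:q[1]+25,q[0]-30:q[0]+30]=m[q[1]-25:q[1]+25,q[0]-30:q[0]+30]
    print(cv2.boundingRect(m2),p)
E
```

```text
tcp_pos: [0.6258, -0.0464, 0.0773]
wrist_force: [-1.3, 0.8, -0.7]
grip_force: 0.0
tcp_pos: [0.6225, -0.0458, 0.1137]
wrist_force: [-0.6, -0.8, 0.3]
finger_gap: 0.0854
grip_force: 0.0
tcp_pos: [0.6285, -0.0469, 0.2612]
scene [240.1375544  223.10479902] [([235, 225, 10, 4, 21], [239.7, 226.9])]
(227, 233, 30, 24) [242.44072365 244.56483632]
side [236.65435503 193.17614779] [([231, 193, 12, 6, 38], [236.2, 196.2])]
(222, 214, 33, 23) [238.31512384 223.97841542]
```

```bash
python3 -m jog '[[-1,0.03,-0.003,0,0],[-1,0.038,-0.004,0,0],[-1,0.038,-0.004,0,0],[-1,0.038,-0.004,0,0],[-1,0.038,-0.004,0,0]]' 40|egrep 'pos'
python3 -m jog '[[-1,0.038,-0.004,0,0],[-1,0.038,-0.004,0,0],[-1,0.02,-0.0025,0,0],[-1,0.01,0,0,0],[-1,0,0,0,0]]'|egrep 'pos'
python3 -m jog '[[-1,0,0,0,0],[-1,0,0,0,0]]'|egrep 'pos'
cat > t.py <<'E'
from h import *
W=cam("wrist");h=cv2.cvtColor(W["img"],cv2.COLOR_RGB2HSV);m=cv2.inRange(h,(50,130,40),(72,255,255));p=np.array(proj(W,(.5945,.3284,.104)))
k,l,st,ce=cv2.connectedComponentsWithStats(m);i=min((i for i in range(1,k) if st[i][4]>300),key=lambda i:np.hypot(*(ce[i]-p)));print(p,st[i],ce[i],plane(W,*ce[i],.1),env.get_state()["tcp_pos"])
E
python3 t.py
```

```text
tcp_pos: [0.6054, 0.137, 0.2509]
tcp_pos: [0.5952, 0.2435, 0.251]
tcp_pos: [0.5963, 0.2401, 0.252]
[279.91083005  93.8647981 ] [ 238   51   79   84 5203] [277.16682683  92.39554103] [0.59217809 0.32966452 0.1       ] [0.59653339 0.23985753 0.25220295]
```

```bash
python3 -m jog '[[-1,0.03,-0.0045,0,0],[-1,0.03,0,0,0],[-1,0.02,0,0.02,0],[-1,0.009,0,0.035,0],[-1,0,0,0.035,0]]'|egrep 'pos'
python3 -m jog '[[-1,0,0,0.03,0],[-1,0,0,0.02,0],[-1,0,0,0.01,0],[-1,0,0,0.005,0],[-1,0,0,0,0]]'|egrep 'pos|wrist'
python3 -m jog '[[-1,0,0,0,0],[-1,0,0,0,0]]'|egrep 'pos|wrist'
```

```text
tcp_pos: [0.5933, 0.3317, 0.1631]
tcp_pos: [0.5919, 0.3294, 0.097]
wrist_force: [-0.1, 0.2, 1.1]
tcp_pos: [0.5931, 0.3307, 0.0996]
wrist_force: [-0.5, 0.7, 0.4]
```

```bash
python3 -m jog '[[-1,-0.0015,0,0.004,0],[-1,0,0,0,0],[0.2,0,0,0,0],[1,0,0,0,0],[1,0,0,0,0]]'|egrep 'pos|wrist|gap|grip'
python3 -m jog '[[1,0,0,0,0],[1,0,0,0,0],[1,0,0,-0.003,0],[1,0,0,-0.005,0],[1,0,0,-0.01,0]]'|egrep 'pos|wrist|gap|grip'
python3 -m jog '[[1,0,0,-0.015,0],[1,0,0,-0.02,0],[1,0,0,-0.02,0],[1,0,0,-0.015,0],[1,0,0,0,0]]'|egrep 'pos|wrist|gap|grip'
```

```text
tcp_pos: [0.5918, 0.3293, 0.0944]
wrist_force: [-1.2, -0.8, 4.4]
finger_gap: 0.0649
grip_force: 44.6
tcp_pos: [0.5906, 0.3287, 0.1101]
wrist_force: [-0.8, -0.1, -3.2]
finger_gap: 0.0652
grip_force: 45.0
tcp_pos: [0.5936, 0.3299, 0.1861]
wrist_force: [0.4, -0.7, -1.6]
finger_gap: 0.065
grip_force: 45.0
```

```bash
python3 - <<'E'
from h import *
S=cam("scene");D=cam("side");print(plane(S,272/1.4,223/1.4,.052),plane(D,449/1.4,223/1.4,.052),env.get_state()["tcp_pos"])
for c,p in((S,(194,160)),(D,(321,160))):
    h=c["img"][p[1]-20:p[1]+20,p[0]-30:p[0]+30]; g=cv2.cvtColor(h,cv2.COLOR_RGB2GRAY); print(g[20,::2].tolist(),g[::2,30].tolist())
E
python3 -m jog '[[1,0,0,-0.01,0],[1,-0.01,-0.005,-0.02,0],[1,-0.02,-0.01,-0.015,0],[1,-0.025,-0.01,0,0],[1,-0.03,-0.01,0,0]]'|egrep 'pos|wrist'
python3 -m jog '[[1,-0.03,-0.01,0,0],[1,-0.03,-0.01,0,0],[1,-0.03,-0.01,0,0],[1,-0.03,-0.01,0,0],[1,-0.03,-0.01,0,0]]'|egrep 'pos|wrist'
python3 -m jog '[[1,-0.03,0,0,0],[1,-0.03,0,0,0],[1,-0.03,0,0,0],[1,-0.03,0,0,0],[1,-0.03,0,0,0]]'|egrep 'pos|wrist|gap'
```

```text
[ 0.51217277 -0.40992998  0.052     ] [ 0.50237673 -0.40340126  0.052     ] [0.59209667 0.32929459 0.18206129]
[179, 180, 198, 197, 198, 198, 186, 160, 162, 161, 160, 161, 160, 162, 161, 162, 163, 164, 162, 164, 162, 163, 162, 153, 148, 197, 198, 197, 158, 75] [185, 183, 183, 187, 166, 163, 161, 163, 162, 161, 162, 161, 162, 160, 161, 104, 139, 197, 197, 179]
[235, 237, 234, 238, 247, 216, 206, 209, 206, 208, 209, 210, 208, 210, 211, 211, 211, 210, 213, 210, 210, 214, 212, 211, 223, 247, 247, 137, 121, 112] [236, 234, 234, 234, 233, 221, 207, 208, 211, 211, 211, 212, 212, 210, 119, 155, 247, 222, 147, 128]
tcp_pos: [0.5563, 0.2444, 0.2267]
wrist_force: [1.5, -0.6, -2.7]
tcp_pos: [0.5052, 0.0929, 0.2258]
wrist_force: [1.0, 0.4, -1.6]
tcp_pos: [0.5058, -0.0571, 0.2259]
wrist_force: [-0.7, 0.8, -2.4]
finger_gap: 0.0647
```

```bash
python3 -m jog '[[1,-0.03,0,0,0],[1,-0.03,0,0,0],[1,-0.03,0,0,0],[1,-0.03,0,0,0],[1,-0.03,0,0,0]]'|egrep 'pos|wrist'
python3 -m jog '[[1,-0.03,0,0,0],[1,-0.03,0,0,0],[1,-0.03,0,0,0],[1,-0.03,0,0,0],[1,-0.03,0,0,0]]'|egrep 'pos|wrist'
python3 -m jog '[[1,-0.025,0,0,0],[1,-0.015,0,0,0],[1,-0.008,0,0,0],[1,0,0,0,0],[1,0,0,0,0]]'|egrep 'pos|wrist'
python3 - <<'E'
from h import *
print(env.get_state()["tcp_pos"],env.get_state()["clock"])
for n,u,v in(("scene",194,158.7),("side",320,159)):print(plane(cam(n),u,v,.052))
E
```

```text
tcp_pos: [0.5058, -0.207, 0.2258]
wrist_force: [0.6, 0.3, -2.2]
tcp_pos: [0.5059, -0.357, 0.2256]
wrist_force: [0.5, 1.6, -1.3]
tcp_pos: [0.5063, -0.4032, 0.2257]
wrist_force: [-0.1, -0.5, -1.3]
[ 0.50630061 -0.40320679  0.22570705] 31.4667
[ 0.51095275 -0.41307201  0.052     ]
[ 0.50499844 -0.40451417  0.052     ]
```

```bash
python3 -m jog '[[1,-0.006,0.001,0.015,0],[1,0,0,0.025,0],[1,0,0,0.02,0],[1,0,0,0.012,0],[1,0,0,0.006,0]]'|egrep 'pos|wrist'
python3 -m jog '[[1,0,0,0.002,0],[1,0,0,0,0],[1,0,0,0,0]]'|egrep 'pos|wrist'
python3 -m jog '[[1,0,0,0.002,0],[1,0,0,0,0],[1,0,0,0.002,0],[1,0,0,0,0]]'|egrep 'pos|wrist'
python3 -m jog '[[1,0,0,0.001,0],[1,0,0,0,0]]'|egrep 'pos|wrist'
```

```text
tcp_pos: [0.507, -0.4074, 0.1464]
wrist_force: [-0.1, 0.4, -1.7]
tcp_pos: [0.5083, -0.4098, 0.1477]
wrist_force: [-0.2, -0.1, -2.4]
tcp_pos: [0.5077, -0.4099, 0.1425]
wrist_force: [-0.7, 0.1, -2.3]
tcp_pos: [0.5076, -0.4099, 0.1413]
wrist_force: [-0.4, 0.4, -2.5]
```

```bash
python3 -m jog '[[1,0,0,0.001,0],[1,0,0,0,0]]'|egrep 'pos|wrist'
python3 -m jog '[[1,0,0,0.001,0],[1,0,0,0,0]]'|egrep 'pos|wrist'
python3 -m jog '[[1,0,0,0.001,0],[1,0,0,0,0]]'|egrep 'pos|wrist'
```

```text
tcp_pos: [0.5076, -0.4098, 0.1403]
wrist_force: [0.0, 0.5, -1.7]
tcp_pos: [0.5077, -0.4099, 0.1394]
wrist_force: [0.4, -0.6, -1.5]
tcp_pos: [0.5078, -0.41, 0.1386]
wrist_force: [-0.2, -0.1, -0.6]
```

```bash
python3 -m jog '[[1,0,0,0.001,0],[1,0,0,0,0]]'|egrep 'pos|wrist'
python3 -m jog '[[1,0,0,0.0005,0],[1,0,0,0,0]]'|egrep 'pos|wrist'
```

```text
tcp_pos: [0.5079, -0.4102, 0.1384]
wrist_force: [-0.3, 1.3, 3.2]
tcp_pos: [0.5079, -0.4102, 0.1384]
wrist_force: [-1.6, 1.8, 6.4]
```

Standing on the pan. Unload, release, rise, check.

```bash
python3 -m jog '[[1,0,0,-0.001,0],[1,0,0,0,0],[0.3,0,0,0,0],[-0.3,0,0,0,0],[-1,0,0,0,0]]'|egrep 'pos|wrist|gap'
python3 -m jog '[[-1,0,0,0,0],[-1,0,0,0,0],[-1,0,0,0,0],[-1,0,0,-0.01,0],[-1,0,0,-0.02,0]]'|egrep 'pos|wrist|gap'
python3 -m jog '[[-1,0,0,-0.03,0],[-1,0,0,-0.03,0],[-1,0,0,-0.03,0],[-1,0,0,0,0],[-1,0,0,0,0]]'|egrep 'pos'
python3 - <<'E'
from h import *
for n in("scene","side","wrist"):
    c=cam(n);p=np.array(proj(c,(.5085,-.41,.136)));h=cv2.cvtColor(c["img"],cv2.COLOR_RGB2HSV);m=cv2.inRange(h,(50,130,40),(72,255,255))
    k,l,st,ce=cv2.connectedComponentsWithStats(m);print(n,p,[(s.tolist(),q.round(1).tolist()) for s,q in zip(st[1:],ce[1:]) if s[4]>100 and abs(q-p).max()<30])
print(env.get_state()["clock"])
E
```

```text
tcp_pos: [0.5078, -0.4099, 0.1379]
wrist_force: [-0.5, 0.0, -0.5]
finger_gap: 0.0747
tcp_pos: [0.5064, -0.4085, 0.1658]
wrist_force: [1.0, 0.3, -0.2]
finger_gap: 0.0853
tcp_pos: [0.5086, -0.4108, 0.2614]
scene [191.27733612 138.76570371] [([181, 131, 20, 17, 264], [190.5, 138.8])]
side [320.65244102 133.15194173] [([311, 127, 21, 15, 274], [320.9, 133.8])]
wrist [283.32994075 206.3145735 ] [([243, 170, 82, 79, 5082], [283.5, 209.2])]
34.9667
```

The lid appears where expected in all three views, and the arm is clear.

```bash
python3 -c "
from workcell import env
print(env.hand_in())"
```

```text
the job is handed in; nothing more can be done
None
```

I completed every step and handed the job in at about 35 s; no verdict came back. The pot was lifted out by its lid and, by camera, stands upright near the pan's centre, with the press back in its saucer. The force readings never showed the lid's click, so "fully home" rests on a hard stop at about 26 N, the lid sitting about 10 mm lower, and the lift.

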